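# Free the sagging bolt of the bin bay and hold its gate ajar

### The job

The barrel bolt on the bin bay's sprung gate sags, and its headed nose hooks behind the bent-up lip of the keeper: lift the bolt by its upright knob and, keeping it lifted, pull it back until its nose is clear of the keeper. Then swing the gate open towards the robot until its free edge stands about 8 cm from its closed place, and finish while still holding it there, still and with the bolt drawn (the gate springs shut if let go). Leave the loose bin, the coupling and the wrench where they are.

Things in the scene. Friction and masses are not known exactly. Their poses are not given: they have to be found in the camera images.
- knob (a point): Centre of the bolt's grip: upright steel cylinder 20 mm across, 50 mm tall, on a 12 mm stem rising from the bolt's rod (rod axis 73 mm below this point). It stands on the robot's side of the gate; its foot is 13 mm above the gate's top and 16 mm above the guides when the bolt hangs low, and nothing is above it: fingers can close round it from above at any yaw. Moves with bolt and gate
- bolt (a joint): How far the bolt is drawn, m: 0 shot into the keeper, 0.05 fully drawn. Slides level along the gate's face, from the keeper towards the hinge (2 N friction, stays where left). Starts at 0 to 0.003; the nose head hits the keeper's lip at about 0.004 unless lifted. Head wholly past the lip from 0.026 on; only then can the gate open
- bolt_lift (a joint): How far the bolt is lifted straight up in its worn guides, in m: 0 hanging low, 0.016 highest. The nose head passes above the lip from 0.009 on. The bolt weighs about 0.35 kg and drops again when not held up
- gate (a joint): Opening angle of the gate in rad: 0 closed, growing as the free edge swings towards the robot (clockwise seen from above, about the vertical hinge axis through point hinge). Hinge springs push it shut, about 5 N at the knob when ajar. Free edge 325 mm from the hinge axis: 80 mm ajar is about 0.25 rad. It can open to 1.2
- hinge (a point): Fixed point on the gate's vertical hinge axis (robot's left end), 150 mm above the bench. Its x axis points into the bay, square to the closed gate; y from latch end to hinge end. In these axes the knob lies at x -35, y -235 mm with gate closed and bolt shot. Gate: grey mesh panel 325 mm long, 18 mm thick, top 185 mm above the bench; posts 200 mm tall
- lip (a point): Middle of the top edge of the keeper's bent-up lip: dark steel plate 45 mm wide, 6 mm thick, by the post at the latch end, 143 mm above the bench. Fixed; in the hinge's axes at x -37.5, y -325 mm from it. The 12 mm rod passes just above it; the bolt's 30 mm head sits behind it, away from the hinge, and a cheek plate on the robot's side locks the gate
- free_edge (a point): Top corner of the gate's free edge (185 mm above the bench), 325 mm from the hinge axis; moves with the gate
- bin: Bystander: loose yellow plastic bin 150 x 100 x 70 mm with fasteners, in front of the bay at its hinge end; origin at the centre of its underside. Leave alone
- coupling: Bystander: loose steel flanged coupling, flange 70 mm across, 45 mm tall, right of the bay; origin at the centre of its underside. Leave alone
- wrench: Bystander: loose steel wrench lying flat on the bench, right and in front of the bay; origin under its middle. Leave alone

How it is judged:
By the outcome, as a careful person would: the job done as asked, in the order asked, and still so for the second after the job is handed in, while the arm keeps its last pose, push and grip.
It also fails if it takes over 35 s, if anything falls off the work surface, if the arm or the gripper's body presses on something with over 40 N, if the wrist force passes 120 N, or if a joint passes its speed limit or range.

### The arm

A 6-joint arm with a two-finger parallel gripper is mounted at the origin on the work surface. World frame = base frame: x ahead of the robot, y to its left, z up, the work surface at z = 0. Lengths are in m, angles in degrees, forces in N, time in s.
With the tool pointing down it reaches from about 0.3 to 0.75 m from the base axis. Payload 8.5 kg.
Tool frame: the origin (TCP) lies at the very end of the fingers, on their centre line; the grasp point (between the pads) lies 19 mm behind it; z points along the fingers, y is the line along which they close (so a half turn about z gives the same grasp; the last joint's range is limited). The gripper opens to 85 mm and grips with 20 to 120 N. Pads are 22 mm wide; open, the fingers measure 114 mm over their backs; the gripper's body (76 mm by 85 mm) begins 54 mm behind the grasp point. The pads swing forward as they close: fully open they stand 13 mm farther back than shut.
Start: joints at [-12.336, 21.807, 74.336, -0, 83.858, -12.336], TCP at [0.55, 0, 0.231] pointing down, gripper open.
Joint ranges: [-178.18, 178.18], [-50.72, 133.34], [12.68, 142.11], [-81.47, 261.47], [9.98, 163.14], [-165.26, 165.26]. Speed limits (degrees/s): [136.94, 136.94, 180, 180, 180, 180].

### API

Orientations are given as a 3x3 rotation matrix whose columns are the frame's x, y, z axes.
In Python, from rig import observe, cams, ticket gives the robot as it stands.
- The arm moves only by the tool move_arm, never from a script. Its arguments are lists of equal length, an entry for each row: "jaw": the finger opening in cm, from 0 to 8.54; "dp": the shift along the tool's x, y, z in cm, a list of three; "turn": the turn, a rotation vector about the tool's x, y, z in rad, a list of three. In form: {"jaw": [jaw, ...], "dp": [[tx, ty, tz], ...], "turn": [[wx, wy, wz], ...]}. A call has 1 to 12 rows; each row shifts and turns the commanded pose from where the row before left it, along the tool's axes as they then stand; what a row does not reach is not made up. A row lasts 1/12 s, in which the tool goes at most 41.7 mm and 7.16 degrees, less where a joint would pass 70% of its speed; a pose out of reach is approached as far as the arm can. A call is refused whole if a number of a shift passes 4.17 or a number of a turn 0.125, either way. A call with a gripper value outside its range is refused whole. The fingers move at their own pace and stop on an object; "force" is the grip in N (left out, the last holds). Time passes only in rows, so rows that do not move let the fingers close. It gives the time, the measured TCP pose, the force, the opening and the grip force at its end, in the units of the state.
- observe(): the state, without advancing time (a new reading comes with each control period).
- cams.get_image(name): name is "scene" or "side" or "wrist"; returns (picture, depth): 400x640x3 uint8, red, green, blue; 400x640 float32, m along the optical axis (not along the pixel's ray), 0 where there is no reading.
- cams.calibration(name): a dict with "vertical_fov" (degrees; the focal length in pixels is half the picture's height over the tangent of half this angle, whatever the lens; pixels are square), "cx", "cy" (the principal point, pixels), "k1" (the pictures are not rectified: a ray, as slopes to the right and down, at radius r is drawn at 1 + k1 r^2 times it, then the intrinsics apply), "view" (4x4, takes a point from world to camera coordinates); the wrist camera has in their place "tool_from_camera" (4x4, takes a point from camera to tool coordinates, whose origin is the TCP and whose axes are the flange's). Camera axes: x right, y up, looking along -z (the intrinsics and any distortion apply to the point x, -y, -z); pixel columns grow to the right and rows downward; lengths in m; the calibration is good to about 2 mm. A picture is of the moment at which its call begins: read the wrist's pose just before it. calibration takes no time and is no camera call.
- ticket.close_job(): hands the job in; it is judged then, once.
Trained networks look in the newest picture that a camera, given by its name, has taken for a name from the list of things; names that differ only in an ending like _2 or _b are one class to them, and where a whole thing is asked for, a point or a joint stands for the part that bears it (a point fixed in the world has none). Each returns a list of dicts, best first, with "p" (0 to 1); they miss things now and then, are a little off and sometimes report something else, mostly with a low value. They report only what shows in the picture. A call takes as long as a camera call.
- cams.spot_in(camera, query): "box" ([centre column, centre row, width, height] as shares, 0 to 1, of the picture: columns of its width, rows of its height, round what is visible of it).
- cams.outline_of(camera, query): "mask" (400x640 bool, what is visible of it) and "box" ([centre column, centre row, width, height] as shares, 0 to 1, of the picture: columns of its width, rows of its height, round what is visible of it).
- cams.mark_of(camera, query): "location" ([column, row] as shares, 0 to 1, of the picture: columns of its width, rows of its height: a listed point, or the origin of a listed thing).
The state is a dict: "time_s": time; "q": joint angles; "qvel": joint speeds; "joint_efforts": joint torques, N m; "position": TCP position; "tool_rot": TCP orientation; "ft_force": force on the tool from outside, world axes, zero at the start; "wrist_torque": the same for the moment, N m; "grip_width": finger opening in m; "gripper_force": force on a finger pad.
Only numpy, scipy, OpenCV 4.12 (cv2) and the standard library are available. Lean on these libraries where they do the work, as an engineer would, in place of code of your own. Each camera call takes 0.05 s, during which the arm holds its last target. There are 200 camera calls.

## Working session

There is one attempt and no reset: what is moved stays moved. The work goes in short steps, Python scripts to look and compute and a tool call to move; the robot and the scene stay as the last step left them, time stands still between calls to the robot, and variables do not carry over. Pictures are saved under pics/ and viewed, at most 10 in all, crops included, and the job is handed in when it is done.

Besides the shell and the picture viewer there is one more tool, called after "Emit:" in YAML: its name, and indented under it one key for each argument. move_arm: Moves the arm, as the interface text tells. Its arguments: {"type":"object","properties":{"jaw":{"type":"array","items":{"type":"number"}},"dp":{"type":"array","items":{"type":"array","items":{"type":"number"}}},"turn":{"type":"array","items":{"type":"array","items":{"type":"number"}}},"force":{"type":"number"}},"required":["jaw","dp","turn"]}

```bash
mkdir -p pics
cat > h.py <<'E'
import numpy as np, cv2
from rig import observe, cams, ticket
def ray(cam,u,v,st=None):
    c=cams.calibration(cam); f=200/np.tan(np.radians(c["vertical_fov"])/2)
    xd,yd=(u-c["cx"])/f,(v-c["cy"])/f; x,y=xd,yd
    for _ in range(20):
        s=1+c["k1"]*(x*x+y*y); x,y=xd/s,yd/s
    if cam=="wrist":
        M=np.eye(4);M[:3,:3]=np.array(st["tool_rot"]);M[:3,3]=st["position"]; T=M@np.array(c["tool_from_camera"])
    else: T=np.linalg.inv(np.array(c["view"]))
    return T[:3,3], T[:3,:3]@np.array([x,-y,-1])   # direction per unit depth
def atz(cam,u,v,z,st=None):
    o,d=ray(cam,u,v,st); return o+d*(z-o[2])/d[2]
def tri(rs):
    A=0;b=0
    for o,d in rs:
        d=d/np.linalg.norm(d);P=np.eye(3)-np.outer(d,d);A=A+P;b=b+P@o
    return np.linalg.solve(A,b)
E
cat > m.py <<'E'
from h import *
np.set_printoptions(precision=4,suppress=True)
st=observe(); print(st["position"],st["time_s"])
for cam in ["scene","side","wrist"]:
    st=observe(); im,dep=cams.get_image(cam); cv2.imwrite(f"pics/{cam}0.png",im[:,:,::-1])
    for q in ["knob","hinge","lip","free_edge"]:
        for r in cams.mark_of(cam,q)[:1]:
            u,v=r["location"][0]*640,r["location"][1]*400
            o,d=ray(cam,u,v,st); D=dep[min(399,int(v)),min(639,int(u))]
            zz=dict(knob=.205,hinge=.15,lip=.143,free_edge=.185)[q]
            print(cam,q,round(r["p"],2),round(u),round(v),"depth",o+d*D,"atz",atz(cam,u,v,zz,st))
E
python3 m.py
```

```text
[0.5497 0.0001 0.2307] 0.0
scene knob 0.81 269 159 depth [ 0.652  -0.1144  0.2386] atz [ 0.6253 -0.1744  0.205 ]
scene hinge 0.93 311 240 depth [0.6765 0.1255 0.1687] atz [0.6643 0.1043 0.15  ]
scene lip 0.63 257 178 depth [ 0.678  -0.1318  0.1848] atz [ 0.65   -0.2005  0.143 ]
scene free_edge 0.62 239 165 depth [ 0.6919 -0.2064  0.1906] atz [ 0.6883 -0.2164  0.185 ]
side knob 0.77 364 214 depth [ 0.6461 -0.1323  0.2452] atz [ 0.6534 -0.1034  0.205 ]
side hinge 0.7 355 160 depth [0.6626 0.083  0.1836] atz [0.6689 0.115  0.15  ]
side lip 0.66 371 272 depth [ 0.6541 -0.2246  0.1613] atz [ 0.6573 -0.2151  0.143 ]
side free_edge 0.69 387 262 depth [ 0.6831 -0.2258  0.1975] atz [ 0.6859 -0.219   0.185 ]
wrist hinge 0.96 479 65 depth [0.6558 0.1039 0.1641] atz [0.6629 0.1062 0.15  ]
```

Run:
```python
from h import *
np.set_printoptions(precision=4,suppress=True)
a=cv2.imread("pics/scene0.png")[80:340,150:450];b=cv2.imread("pics/side0.png")[80:340,230:530]
cv2.imwrite("pics/both.png",cv2.resize(np.hstack([a,b]),(800,347),interpolation=cv2.INTER_CUBIC))
P={"knob":((269,159),(364,214)),"hinge":((311,240),(355,160)),"lip":((257,178),(371,272)),"fe":((239,165),(387,262))}
for k,(s,t) in P.items(): print(k,tri([ray("scene",*s),ray("side",*t)]))
```

```text
knob [ 0.6483 -0.1235  0.2324]
hinge [0.6679 0.1099 0.1551]
lip [ 0.6517 -0.2114  0.1384]
fe [ 0.6874 -0.2176  0.184 ]
```

View pics/both.png

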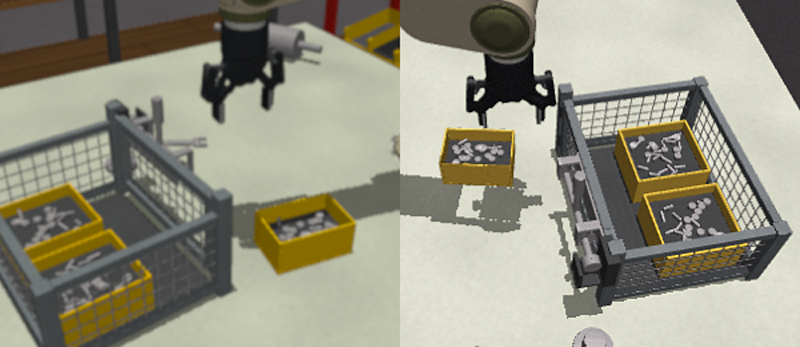

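Run:
```python
from h import *
np.set_printoptions(precision=4,suppress=True)
print(np.array(observe()["tool_rot"])); c=cams.calibration("wrist"); print(c)
```

```text
[[ 0.      1.      0.0001]
 [ 1.     -0.      0.    ]
 [ 0.      0.0001 -1.    ]]
{'vertical_fov': 69.75086918311969, 'cx': 324.86654973997327, 'cy': 198.5050134826951, 'k1': -0.041170397179478485, 'tool_from_camera': array([[-0.0007,  0.9614,  0.2751,  0.0689],
       [ 1.    ,  0.0008, -0.0003, -0.0004],
       [-0.0006,  0.2751, -0.9614, -0.1433],
       [ 0.    ,  0.    ,  0.    ,  1.    ]])}
```

Emit:
move_arm:
  jaw: [6, 6, 6, 6, 6, 6, 6, 6, 6, 6, 6, 6]
  dp:
    - [0, 0, -0.7]
    - [0, 0, -0.7]
    - [0, 0, -0.7]
    - [0, 0, -0.7]
    - [0, 0, -0.7]
    - [0, 0, -0.7]
    - [0, 0, -0.7]
    - [0, 0, -0.7]
    - [0, 0, -0.7]
    - [0, 0, -0.7]
    - [0, 0, 0]
    - [0, 0, 0]
  turn:
    - [0, 0, -0.125]
    - [0, 0, -0.125]
    - [0, 0, -0.125]
    - [0, 0, -0.125]
    - [0, 0, -0.125]
    - [0, 0, -0.125]
    - [0, 0, -0.125]
    - [0, 0, -0.125]
    - [0, 0, -0.125]
    - [0, 0, -0.125]
    - [0, 0, -0.125]
    - [0, 0, -0.125]

```text
time_s: 1.75
position: [0.5501, -0.0, 0.3018]
tool_rot: [[-0.998, 0.065, 0.001], [0.065, 0.998, -0.0], [-0.001, -0.0, -1.0]]
ft_force: [-0.3, 0.2, -0.5]
grip_width: 0.0602
gripper_force: 0.0
```

Emit:
move_arm:
  jaw: [6, 6, 6, 6, 6, 6, 6, 6]
  dp:
    - [0, 0, 0]
    - [-0.7, -2, 0]
    - [-0.7, -2, 0]
    - [-0.7, -2, 0]
    - [-0.7, -2, 0]
    - [-0.7, -2, 0]
    - [-0.7, -2, 0]
    - [0, 0, 0]
  turn:
    - [0, 0, -0.125]
    - [0, 0, -0.007]
    - [0, 0, 0]
    - [0, 0, 0]
    - [0, 0, 0]
    - [0, 0, 0]
    - [0, 0, 0]
    - [0, 0, 0]

```text
time_s: 2.42
position: [0.5999, -0.1204, 0.3003]
tool_rot: [[-0.998, -0.058, -0.001], [-0.058, 0.998, -0.0], [0.001, -0.0, -1.0]]
ft_force: [-0.0, 0.1, 0.1]
grip_width: 0.0603
gripper_force: 0.0
```

Run:
```python
from h import *
np.set_printoptions(precision=4,suppress=True)
st=observe();print(st["position"],st["q"],st["ft_force"]);print(np.array(st["tool_rot"]))
im,dep=cams.get_image("wrist"); cv2.imwrite("pics/w1.png",im[:,:,::-1])
for q,z in [("knob",.223),("hinge",.15),("lip",.143),("free_edge",.185)]:
    for r in cams.mark_of("wrist",q)[:2]:
        u,v=r["location"][0]*640,r["location"][1]*400
        print(q,round(r["p"],2),round(u),round(v),atz("wrist",u,v,z,st))
for r in cams.spot_in("wrist","knob")[:2]: print(r)
```

```text
[ 0.5999 -0.1204  0.3003] [ -22.406    26.4179   55.6053   -0.0419   98.0138 -115.7458] [-0.024   0.076   0.1095]
[[-0.9983 -0.0582 -0.0009]
 [-0.0582  0.9983 -0.0004]
 [ 0.0009 -0.0004 -1.    ]]
knob 0.91 313 260 [ 0.6481 -0.1286  0.223 ]
hinge 0.89 521 257 [0.6704 0.1103 0.15  ]
lip 0.76 236 224 [ 0.6508 -0.2187  0.143 ]
{'box': [0.4707, 0.6326, 0.2905, 0.1857], 'p': 0.95}
```

View pics/w1.png

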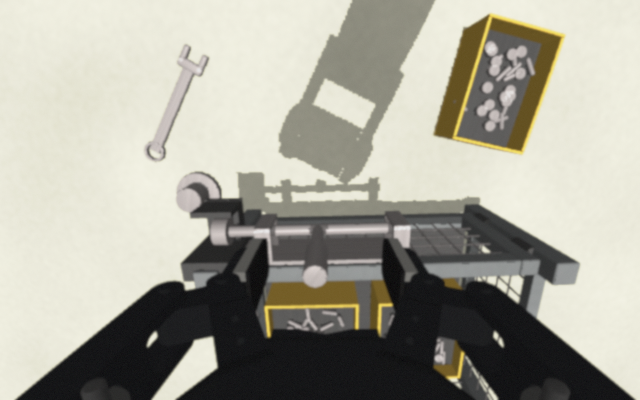

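Emit:
move_arm:
  jaw: [6, 6, 6, 6, 6, 6, 6, 6, 6, 6, 6]
  dp:
    - [-1.6, -0.35, 0]
    - [-1.6, -0.35, 0]
    - [-1.55, -0.35, 0]
    - [0, 0, 1]
    - [0, 0, 1.5]
    - [0, 0, 1.5]
    - [0, 0, 1.5]
    - [0, 0, 1.5]
    - [0, 0, 1.5]
    - [0, 0, 1]
    - [0, 0, 0]
  turn:
    - [0, 0, 0]
    - [0, 0, 0]
    - [0, 0, 0]
    - [0, 0, 0]
    - [0, 0, 0]
    - [0, 0, 0]
    - [0, 0, 0]
    - [0, 0, 0]
    - [0, 0, 0]
    - [0, 0, 0]
    - [0, 0, 0]

```text
time_s: 3.63
position: [0.6464, -0.124, 0.2043]
tool_rot: [[-0.998, -0.062, -0.004], [-0.062, 0.998, 0.001], [0.003, 0.002, -1.0]]
ft_force: [0.2, -0.0, 0.2]
grip_width: 0.0598
gripper_force: 0.0
```

Run:
```python
from h import *
st=observe();print(st["position"],st["ft_force"])
im,_=cams.get_image("wrist"); im2,_=cams.get_image("side")
cv2.imwrite("pics/g1.png",np.hstack([im[150:400,150:500],cv2.resize(im2[130:300,280:518],(350,250))])[:,:,::-1])
```

```text
[ 0.64638743 -0.12400355  0.20430017] [ 0.22279047 -0.01905882  0.16745552]
```

View pics/g1.png

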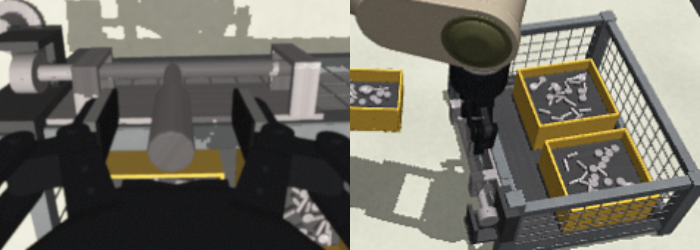

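Emit:
move_arm:
  jaw: [4, 2, 1, 1, 1, 1, 1, 1]
  dp:
    - [0, 0, 0]
    - [0, 0, 0]
    - [0, 0, 0]
    - [0, 0, 0]
    - [0, 0, 0]
    - [0, 0, 0]
    - [0, 0, 0]
    - [0, 0, 0]
  turn:
    - [0, 0, 0]
    - [0, 0, 0]
    - [0, 0, 0]
    - [0, 0, 0]
    - [0, 0, 0]
    - [0, 0, 0]
    - [0, 0, 0]
    - [0, 0, 0]
  force: 60

```text
time_s: 4.4
position: [0.6474, -0.125, 0.2072]
tool_rot: [[-0.998, -0.061, 0.002], [-0.061, 0.998, -0.001], [-0.001, -0.001, -1.0]]
ft_force: [-0.4, 0.4, 5.4]
grip_width: 0.0189
gripper_force: 58.4
```

Emit:
move_arm:
  jaw: [1, 1, 1, 1, 1, 1, 1]
  dp:
    - [0, 0, -0.25]
    - [0, 0, -0.25]
    - [0, 0, -0.25]
    - [0, 0, -0.25]
    - [0, 0, -0.3]
    - [0, 0, 0]
    - [0, 0, 0]
  turn:
    - [0, 0, 0]
    - [0, 0, 0]
    - [0, 0, 0]
    - [0, 0, 0]
    - [0, 0, 0]
    - [0, 0, 0]
    - [0, 0, 0]

```text
time_s: 4.98
position: [0.6472, -0.1249, 0.2194]
tool_rot: [[-0.998, -0.061, 0.0], [-0.061, 0.998, -0.0], [-0.0, -0.0, -1.0]]
ft_force: [2.0, -1.9, -3.8]
grip_width: 0.0187
gripper_force: 58.7
```

Emit:
move_arm:
  jaw: [1, 1, 1, 1, 1, 1, 1, 1, 1, 1, 1, 1]
  dp:
    - [0, 0.3, 0]
    - [0, 0.4, 0]
    - [0, 0.4, 0]
    - [0, 0.4, 0]
    - [0, 0.4, 0]
    - [0, 0.4, 0]
    - [0, 0.4, 0]
    - [0, 0.4, 0]
    - [0, 0.4, 0]
    - [0, 0.4, 0]
    - [0, 0, 0]
    - [0, 0, 0]
  turn:
    - [0, 0, 0]
    - [0, 0, 0]
    - [0, 0, 0]
    - [0, 0, 0]
    - [0, 0, 0]
    - [0, 0, 0]
    - [0, 0, 0]
    - [0, 0, 0]
    - [0, 0, 0]
    - [0, 0, 0]
    - [0, 0, 0]
    - [0, 0, 0]

```text
time_s: 5.98
position: [0.6444, -0.085, 0.2192]
tool_rot: [[-0.998, -0.062, -0.001], [-0.062, 0.998, 0.001], [0.001, 0.001, -1.0]]
ft_force: [-4.8, 0.9, -3.4]
grip_width: 0.0183
gripper_force: 58.8
```

Run:
```python
from h import *
st=observe();print(st["position"],st["ft_force"])
im,_=cams.get_image("wrist"); im2,_=cams.get_image("side")
cv2.imwrite("pics/g2.png",np.hstack([im[150:400,150:500],cv2.resize(im2[130:300,280:518],(350,250))])[:,:,::-1])
```

```text
[ 0.64437202 -0.08500363  0.2192374 ] [-4.77217151  0.8957446  -3.3644583 ]
```

View pics/g2.png

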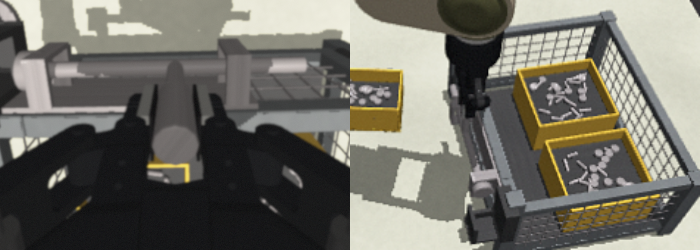

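Emit:
move_arm:
  jaw: [1, 1, 1, 1, 1, 1, 1, 1, 1, 1, 1, 1]
  dp:
    - [0.41, 0.077, 0]
    - [0.41, 0.077, 0]
    - [0.41, 0.077, 0]
    - [0.41, 0.077, 0]
    - [0.41, 0.077, 0]
    - [0.41, 0.077, 0]
    - [0.41, 0.077, 0]
    - [0.41, 0.077, 0]
    - [0.41, 0.077, 0]
    - [0.41, 0.077, 0]
    - [0.41, 0.077, 0]
    - [0.41, 0.077, 0]
  turn:
    - [0, 0, 0.021]
    - [0, 0, 0.021]
    - [0, 0, 0.021]
    - [0, 0, 0.021]
    - [0, 0, 0.021]
    - [0, 0, 0.021]
    - [0, 0, 0.021]
    - [0, 0, 0.021]
    - [0, 0, 0.021]
    - [0, 0, 0.021]
    - [0, 0, 0.021]
    - [0, 0, 0.021]

```text
time_s: 7.08
position: [0.5963, -0.0743, 0.2197]
tool_rot: [[-0.981, 0.192, 0.002], [0.192, 0.981, -0.001], [-0.002, -0.0, -1.0]]
ft_force: [5.1, -0.3, -3.0]
grip_width: 0.0186
gripper_force: 58.7
```

Emit:
move_arm:
  jaw: [1, 1, 1, 1]
  dp:
    - [0, 0, 0]
    - [0, 0, 0]
    - [0, 0, 0]
    - [0, 0, 0]
  turn:
    - [0, 0, 0]
    - [0, 0, 0]
    - [0, 0, 0]
    - [0, 0, 0]

```text
time_s: 7.42
position: [0.5967, -0.0744, 0.2196]
tool_rot: [[-0.982, 0.19, 0.001], [0.19, 0.982, -0.001], [-0.001, -0.0, -1.0]]
ft_force: [5.2, -0.3, -3.1]
grip_width: 0.0184
gripper_force: 58.8
```

Run:
```python
from h import *
np.set_printoptions(precision=4,suppress=True)
st=observe();p=np.array(st["position"]);print(p,st["ft_force"],st["qvel"])
for H in [(.668,.109),(.670,.110)]:
    a=np.array([.6444,-.085])-H;b=p[:2]-H
    print("angle",np.arctan2(a[1],a[0])-np.arctan2(b[1],b[0]),np.linalg.norm(a),np.linalg.norm(b))
im,_=cams.get_image("wrist")
im2,_=cams.get_image("side")
for cam in ["side","scene"]:
    if cam=="scene": cams.get_image(cam)
    for r in cams.mark_of(cam,"free_edge")[:2]:
        u,v=r["location"][0]*640,r["location"][1]*400
        print(cam,round(r["p"],2),round(u),round(v),atz(cam,u,v,.185))
cv2.imwrite("pics/g3.png",np.hstack([im[150:400,150:500],cv2.resize(im2[130:300,280:518],(350,250))])[:,:,::-1])
```

```text
[ 0.5967 -0.0744  0.2196] [ 5.1706 -0.3073 -3.1126] [-0.0425  0.0831 -0.0556  0.0628  0.0248 -0.0405]
angle 0.24992393456249395 0.1954301921403139 0.19680853271708315
angle 0.24800805840086748 0.19667323152884839 0.1984712401582389
side 0.85 350 263 [ 0.6089 -0.2137  0.185 ]
scene 0.7 298 160 [ 0.5474 -0.166   0.185 ]
scene 0.64 269 160 [ 0.612  -0.2046  0.185 ]
```

View pics/g3.png

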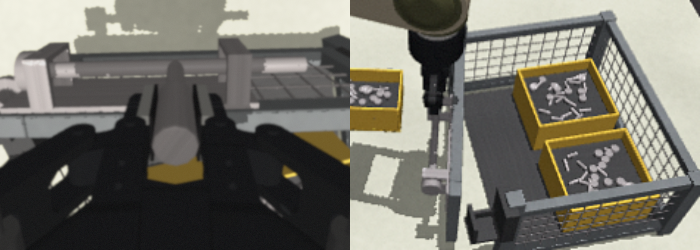

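```bash
python3 -c "
from rig import ticket
print(ticket.close_job())"
```

```text
the job is handed in; nothing more can be done
None
```

The job is handed in: I lifted the bolt about 12 mm, drew it 40 mm, and am holding the gate still with its free edge about 8 cm open (estimates of 77–81 mm); the bin, coupling and wrench were not touched.

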